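# Load the label roll's sprung spindle into its holder

## Robot

A 6-joint arm with a two-finger parallel gripper is mounted at the origin on a cart in front of the work surface, level with it; the furniture and walls round the work are solid. World frame = base frame: x ahead of the robot, y to its left, z up, the work surface at z = 0. Lengths are in m, angles in rad, forces in N, time in s.
With the tool pointing down it reaches from about 0.3 to 1 m from the base axis. Payload 5.1 kg.
Tool frame: the origin (TCP) lies between the finger pads; the fingertips stand 11 mm ahead of it and the grasp point (between the pads) lies 8 mm behind it (env.tips_ahead is the distance from the TCP to the fingertips, in m); z points along the fingers, y is the line along which they close (so a half turn about z gives the same grasp; the last joint's range is limited). The gripper opens to 95 mm and grips with 3 to 60 N. Pads are 20 mm wide; open, the fingers measure 119 mm over their backs; the gripper's body (75 mm by 180 mm) begins 59 mm behind the grasp point.
Start: joints at [1.171, 0.124, 1.65, -0, 1.367, -0.083], TCP at [0.203, 0.618, 0.226] pointing down, gripper open.
Joint ranges: [-2.61, 2.61], [-1.02, 2.33], [0.03, 2.71], [-1.35, 4.49], [0.32, 2.68], [-2.91, 2.91]. Speed limits (rad/s): [2.57, 2.57, 3.14, 3.14, 3.14, 3.14].

## Interface

Orientations are given as a unit quaternion [w, x, y, z].
In Python, from workcell import env gives the robot as it stands. The module is installed in compiled form; this text tells all that it offers.
- The arm moves only by the tool step_arm, never from a script. Its arguments are lists of equal length, an entry for each row: "offset": the shift along the tool's x, y, z in cm, a list of three; "yaw": the turn about the tool's z in units of 8 degrees (1.0 is 8 degrees); "grip": the gripper's target within -1 to 1 (fully open at 1, half-way at 0, shut at -1). In form: {"offset": [[dx, dy, dz], ...], "yaw": [yaw, ...], "grip": [grip, ...]}. A call has exactly 10 rows; each row is the pose to reach, as a shift and turn from the pose commanded when the call began, along the tool's axes at that moment; what a row does not reach only later rows make up. A row lasts 1/10 s, in which the tool goes at most 50 mm and 8.59 degrees, less where a joint would pass 70% of its speed; a pose out of reach is approached as far as the arm can. A call with a gripper value outside its range is refused whole. The fingers move at their own pace and stop on an object; "newtons" is the grip in N (left out, the last holds). Time passes only in rows, so rows that repeat a pose let the fingers close, or fill a call up. It gives the time, the measured TCP pose, the force, the opening and the grip force at its end, in the units of the state.
- env.state(): the state, without advancing time (a new reading comes with each control period).
- env.camera(name): name is "scene" or "side" or "wrist"; returns (picture, depth): 420x560x3 uint8, red, green, blue; 420x560 float32, m along the optical axis (not along the pixel's ray), 0 where there is no reading.
- env.calibration(name): a dict with "fx", "fy", "cx", "cy" (pixels), "rvec" (rotation vector, rad) and "tvec" (3), from world to camera coordinates, as OpenCV has them; the wrist camera has in their place "mount" (4x4, takes a point from camera to tool coordinates, whose origin is the TCP and whose axes are the flange's). Camera axes: x right, y down, z forward; pixel columns grow to the right and rows downward; lengths in m; the calibration is good to about 2 mm. The wrist camera is an equidistant fisheye: a pixel r from the principal point sees the ray r / f radians off the axis. A picture is of the moment at which its call begins: read the wrist's pose just before it. calibration takes no time and is no camera call.
- env.job_done(): hands the job in; it is judged then, once.
The state is a dict: "time_s": time; "joints": joint angles; "dq": joint speeds; "joint_efforts": joint torques, N m; "tool_pos": TCP position; "eef_rot": TCP orientation; "force": force on the tool from outside, world axes, zero at the start; "moment": the same for the moment, N m; "width": finger opening in m; "grasp_force": force on a finger pad.
Only numpy, scipy, OpenCV 4.12 (cv2) and the standard library are available. Lean on these libraries where they do the work, as an engineer would, in place of code of your own. Each camera call takes 0.05 s, during which the arm holds its last target. There are 200 camera calls.

## Task

Take the label roll on its spring-loaded spindle from the cradle and fit it in the roll holder: press the red plunger against the tall red-marked cheek so that the spring gives, slide it down until the plunger snaps into the cup there, then let it back so that the black pin seats fully in the other cup. The cups' height was set by hand, so find it by feel and never push on the holder with 20 N or more. Let go and leave the other things on the bench alone.

Things in the scene. Friction and masses are not known exactly. Their poses are not given: they have to be found in the camera images.
- spindle: White paper label roll, 52 mm diameter, 56 mm wide, firm, fixed on a white spindle barrel of 18 mm diameter; about 0.18 kg. Grip it across the roll. Origin on the axis, mid-roll; y along the axis to the red plunger. Barrel from y = -50 to +43 mm. It starts lying level in the cradle, origin 34 mm above the worktop.
- plunger (a joint): How far the red plunger is pushed into the barrel, m: 0 free (tip at y = +70 mm of the spindle), 0.023 hard stop (tip at y = +47 mm). The spring gives 1.6 N at 0 and 0.2 N more per mm, damped. With the tip against the red face the stop comes when the spindle's origin is at holder y = +13 mm.
- plunger_tip (a point): Centre of the flat tip of the red sprung plunger, on the spindle axis. The plunger is 10 mm in diameter, its last 4.5 mm tapered to 5 mm. Once it is in its cup it stands pushed in 2 mm to about 15 mm, depending on where the spindle is held.
- pin_tip (a point): Centre of the flat tip of the rigid black pin at the other end, at y = -68 mm of the spindle: 10 mm diameter, 18 mm long, last 4.5 mm tapered to 5 mm. It clears the black cheek's face only while the spindle's origin is beyond holder y = +8 mm. Seated fully, the origin is at holder y = 0.
- holder: Roll holder, fixed: grey base 78 x 196 x 12 mm, on it a yoke with two upright grey cheeks 40 mm wide, 14 mm thick. Origin: centre of the underside, on the worktop; y from the black-marked to the red-marked cheek, z up. The yoke's height was set by hand and is not measured: both cup axes lie at x = 0, equally high, 70 to 100 mm above the worktop. The cross bar's top is 41 mm below them.
- red_face (a point): On the flat inner face of the taller, red-marked cheek (holder y = +60 mm), 85 mm above the worktop, at the mean, not the actual, cup height. This cheek ends 55 mm above its cup axis. Cup: blind round hole 13 mm wide, 8 mm deep, 2 mm chamfer. Two rails 4 mm proud form an upright channel 16 mm wide over the cup, from 19 mm below its axis to the top, the top 15 mm flared.
- black_face (a point): On the flat inner face of the lower, black-marked cheek (holder y = -60 mm), 85 mm above the worktop, at the mean, not the actual, cup height. This cheek ends 11 mm above its cup axis, so the pin passes over it while the spindle is higher. Cup as in the other cheek: 13 mm wide, 8 mm deep, 2 mm chamfer; no rails.
- cradle: Small fixed grey cradle, 44 x 70 mm, with two black rubber bars on which the roll lies; origin at the centre of its underside on the worktop, y axis along the roll's axis.
- specimen_cup_1: Specimen cup with orange lid, 44 mm diameter, 53 mm high; bystander, leave alone. Origin at its underside.
- specimen_cup_2: Specimen cup with blue lid, 44 mm diameter, 53 mm high; bystander, leave alone. Origin at its underside.
- specimen_cup_3: Specimen cup with orange lid, 44 mm diameter, 53 mm high; bystander, leave alone. Origin at its underside.
- decapper: Orange waisted tube decapper, 35 mm diameter, 70 mm high; bystander, leave alone. Origin at its underside.
- wipe_pack: Pale blue pack of wipes with a green flap, 112 x 75 x 41 mm, firm; bystander, leave alone. Origin at its underside.

How it is judged:
By the outcome, as a careful person would: the job done as asked, in the order asked, and still so for the second after the job is handed in, with the robot touching nothing.
It also fails if it takes over 67 s, if anything falls off the work surface, if the arm or the gripper's body presses on something with over 40 N, if the wrist force passes 120 N, or if a joint passes its speed limit or range.

## Working session

There is one attempt and no reset: what is moved stays moved. The work goes in short steps, Python scripts to look and compute and a tool call to move; the robot and the scene stay as the last step left them, time stands still between calls to the robot, and variables do not carry over. Pictures are saved under pics/ and viewed, at most 10 in all, crops included, and the job is handed in when it is done.

Besides the shell and the picture viewer there is one more tool, called after "Request:" as name(argument=value, ...), one argument or row to a line, values as JSON. step_arm: Moves the arm, as the interface text tells. Its arguments: {"type":"object","properties":{"offset":{"type":"array"},"yaw":{"type":"array"},"grip":{"type":"array"},"newtons":{"type":"number"}},"required":["offset","yaw","grip"]}

```bash
mkdir -p pics
cat > h.py <<'E'
import numpy as np, cv2
from scipy.spatial.transform import Rotation as R
from workcell import env
def pts(name,d,c):
    h,w=d.shape; u,v=np.meshgrid(np.arange(w),np.arange(h))
    P=np.dstack([(u-c['cx'])/c['fx']*d,(v-c['cy'])/c['fy']*d,d])
    M=R.from_rotvec(np.ravel(c['rvec'])).as_matrix()
    return (P-np.ravel(c['tvec']))@M
E
python3 - <<'E'
from h import *
print(env.state())
for n in ['scene','side']:
    p,d=env.camera(n); c=env.calibration(n); print(n,c)
    np.savez(n,p=p,d=d,P=pts(n,d,c)); cv2.imwrite(f'pics/{n}0.png',p[:,:,::-1])
E
```

```text
{'time_s': 0.0, 'joints': array([ 1.17137651e+00,  1.24505213e-01,  1.65164255e+00, -9.97470108e-06,
        1.36746962e+00, -8.25925857e-02]), 'dq': array([ 2.05032898e-03, -1.57137215e-05, -7.98606301e-04, -1.07719764e-04,
       -9.61102707e-04, -2.61347691e-04]), 'joint_efforts': array([-2.41637990e-04, -4.17588472e+01, -3.59933960e+01,  7.74835842e-02,
        4.92637977e-02, -1.75788591e-04]), 'tool_pos': array([0.202301  , 0.61708518, 0.22440553]), 'eef_rot': array([-2.36888850e-04,  1.57750805e-01,  9.87478435e-01, -9.84272169e-04]), 'force': array([ 0.73528388, -0.28165918, -0.05903545]), 'moment': array([ 0.02486927,  0.01038543, -0.01755753]), 'grasp_force': 0.0, 'width': 0.09502238798565889}
scene {'fx': 423.7638743770403, 'fy': 423.7638743770403, 'cx': 284.42399028815225, 'cy': 209.95528877752247, 'rvec': array([ 1.99563052, -0.48513738,  0.27281901]), 'tvec': array([-0.41440895,  0.2539067 ,  0.6290537 ])}
side {'fx': 457.9769770263736, 'fy': 457.9769770263736, 'cx': 279.81878649103515, 'cy': 202.970640694108, 'rvec': array([ 2.2413943 , -0.18290463,  0.10423587]), 'tvec': array([-0.5181564 ,  0.20687601,  0.86826314])}
```

View pics/scene0.png

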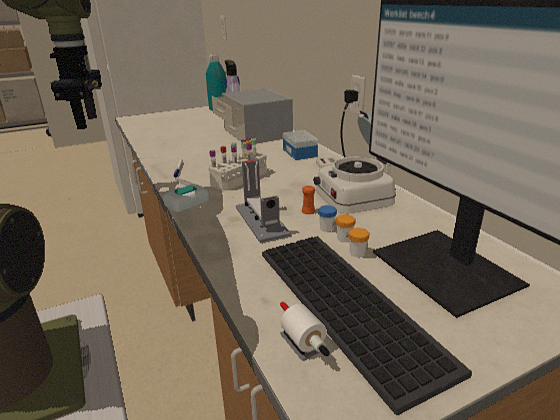

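View pics/side0.png

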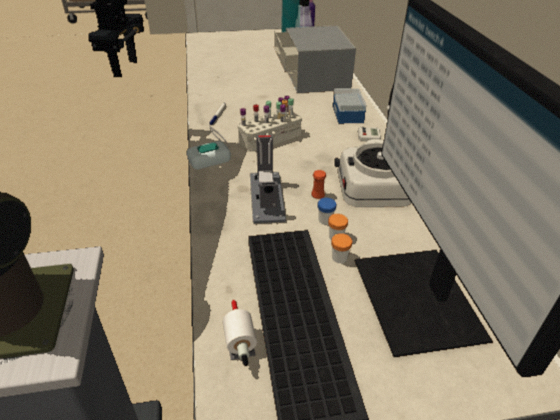

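The scene view shows the roll at (303,325) with its red plunger at (283,306) and black pin at (322,350). The holder is at (262,205), with the tall red-marked cheek far (250,180) and the black-marked cheek near (270,210). The side view has the roll at (239,330) and the holder at (267,185). Next I'll measure both from depth.

```bash
cat > m.py <<'E'
from h import *
for n,boxes in [('scene',dict(sp=(270,295,335,362),ho=(225,150,300,245))),('side',dict(sp=(215,295,262,368),ho=(240,125,295,225)))]:
    z=np.load(n+'.npz'); p,P,d=z['p'].astype(int),z['P'],z['d']
    hsv=cv2.cvtColor(z['p'],cv2.COLOR_RGB2HSV).astype(int)
    print(n)
    for k,(a,b,c,e) in boxes.items():
        s=np.s_[b:e,a:c]; Q=P[s]; H=hsv[s]; ok=d[s]>0
        red=ok&((H[...,0]<8)|(H[...,0]>172))&(H[...,1]>140)&(H[...,2]>70)
        print(k,'red',red.sum(),Q[red].mean(0).round(4),Q[red].min(0).round(3),Q[red].max(0).round(3))
        if k=='sp':
            r=ok&(Q[...,2]>.045)&(Q[...,2]<.07); q=Q[r]
            print('roll top',r.sum(),q.mean(0).round(4),q.min(0).round(3),q.max(0).round(3), np.percentile(q[:,2],98))
            bk=ok&(H[...,2]<60)&(Q[...,2]>.022)&(Q[...,2]<.045); q=Q[bk]; print('black',bk.sum(),q.mean(0).round(4),q.min(0).round(3),q.max(0).round(3))
        else:
            for lo,hi in [(.007,.017),(.03,.06),(.06,.1),(.1,.13),(.13,.17)]:
                r=ok&(Q[...,2]>lo)&(Q[...,2]<hi)&(H[...,1]<90); q=Q[r]
                if len(q)<5: continue
                print(lo,len(q),q.mean(0).round(4),np.percentile(q,2,axis=0).round(3),np.percentile(q,98,axis=0).round(3),cv2.minAreaRect((q[:,:2]*1000).astype(np.float32)))
            print('zmax',np.percentile(Q[ok][:,2],[90,95,98,99.5]))
    a,b,c,e=boxes['ho']; 
    crop=cv2.resize(z['p'][b-5:e+5,a-5:c+5,::-1],None,fx=5,fy=5,interpolation=cv2.INTER_CUBIC)
    cv2.imwrite(f'pics/{n}_ho.png',crop)
E
python3 m.py
```

```text
scene
sp red 46 [ 0.4231 -0.0796  0.0357] [ 0.419 -0.091 -0.001] [ 0.437 -0.049  0.041]
roll top 847 [ 0.423  -0.143   0.0549] [ 0.403 -0.167  0.045] [ 0.451 -0.109  0.062] 0.06048321310329974
black 381 [ 0.4805 -0.117   0.0255] [ 0.427 -0.206  0.022] [ 0.519 -0.06   0.04 ]
ho red 16 [0.5419 0.3643 0.1341] [0.529 0.329 0.095] [0.555 0.558 0.14 ]
0.007 898 [0.5306 0.2762 0.0124] [0.492 0.173 0.008] [0.665 0.558 0.016] ((600.5546875, 441.74481201171875), (635.0650024414062, 203.5269317626953), 63.7620964050293)
0.03 949 [0.5563 0.3856 0.0479] [0.51  0.196 0.032] [0.676 0.59  0.06 ] ((560.1656494140625, 411.007568359375), (435.5177917480469, 128.33221435546875), 69.89021301269531)
0.06 674 [0.5493 0.3337 0.0786] [0.511 0.196 0.06 ] [0.652 0.583 0.098] ((556.794921875, 402.55450439453125), (420.6488952636719, 116.71693420410156), 71.3414535522461)
0.1 192 [0.5381 0.3318 0.1153] [0.521 0.326 0.101] [0.559 0.347 0.13 ] ((538.3290405273438, 331.6197509765625), (19.453819274902344, 42.22899627685547), 67.84645080566406)
0.13 65 [0.5394 0.3329 0.1352] [0.521 0.327 0.131] [0.56  0.346 0.14 ] (
[... 705 characters left out ...]
03 0.197 0.031] [0.646 0.552 0.06 ] ((533.7567138671875, 397.66693115234375), (393.65582275390625, 150.47189331054688), 72.6063003540039)
0.06 567 [0.5362 0.2973 0.0787] [0.511 0.195 0.06 ] [0.572 0.535 0.099] ((525.404541015625, 367.1403503417969), (342.0450439453125, 103.17407989501953), 80.83782196044922)
0.1 175 [0.5414 0.3314 0.1152] [0.523 0.326 0.101] [0.561 0.341 0.129] ((539.9815673828125, 332.173828125), (18.67920684814453, 42.09622573852539), 70.23057556152344)
0.13 84 [0.5426 0.3332 0.1365] [0.522 0.325 0.13 ] [0.561 0.346 0.142] ((542.0257568359375, 335.76861572265625), (22.522092819213867, 39.67168045043945), 86.39600372314453)
zmax [0.08167109 0.10292348 0.13077463 0.1409989 ]
```

```bash
cat > m2.py <<'E'
from h import *
for n,boxes in [('scene',dict(sp=(270,295,335,362),ho=(225,150,300,245))),('side',dict(sp=(215,295,262,368),ho=(240,125,295,225)))]:
    z=np.load(n+'.npz'); p,P,d=z['p'].astype(int),z['P'],z['d']
    print(n)
    Q=P[d>0]
    def sel(x0,x1,y0,y1,z0,z1):
        return Q[((Q>[x0,y0,z0])&(Q<[x1,y1,z1])).all(1)]
    def rep(k,q):
        r=cv2.minAreaRect((q[:,:2]*1000).astype(np.float32)); print(k,len(q),q.mean(0).round(4),np.percentile(q,3,axis=0).round(3),np.percentile(q,97,axis=0).round(3),np.round(r[0],1),np.round(r[1],1),round(r[2],1))
    rep('base',sel(.48,.61,.12,.36,.009,.016))
    rep('redcheek',sel(.48,.61,.31,.36,.10,.2))
    rep('redtop',sel(.48,.61,.31,.36,.136,.2))
    rep('blackcheek',sel(.48,.61,.17,.24,.07,.2))
    q=sel(.48,.61,.17,.24,.07,.2); print('black top',np.percentile(q[:,2],[50,80,90,95,99]))
    q=sel(.48,.61,.17,.24,.04,.085); q=q[q[:,1]<.202]; print('black outer face line',np.polyfit(q[:,0],q[:,1],1))
    q=sel(.48,.61,.31,.36,.1,.13);  print('red inner line',np.polyfit(q[:,0],q[:,1],1))
    q=sel(.38,.48,-.25,-.04,.02,.07); r=sel(.38,.48,-.18,-.1,.05,.07)
    for y in np.arange(-.21,-.06,.01):
        s=q[abs(q[:,1]-y)<.005]
        if len(s)>3: print(round(y,3),len(s),s[:,0].min().round(4),s[:,0].max().round(4),'xtop',s[s[:,2]>np.percentile(s[:,2],75),0].mean().round(4),s[:,2].max().round(4))
E
python3 m2.py
```

```text
scene
base 727 [0.5224 0.2372 0.0125] [0.494 0.174 0.01 ] [0.565 0.346 0.015] [525.2 227.2] [ 94.1 256.1] 18.1
redcheek 284 [0.5386 0.3325 0.1221] [0.521 0.326 0.101] [0.559 0.345 0.14 ] [540.4 335.5] [22.3 40.4] 84.7
redtop 53 [0.5402 0.3356 0.1388] [0.522 0.327 0.137] [0.559 0.345 0.141] [540.8 337.3] [18.6 39.2] 84.6
blackcheek 230 [0.5281 0.2001 0.0856] [0.511 0.195 0.071] [0.548 0.212 0.096] [529.9 203.7] [19.5 40. ] 86.3
black top [0.08667277 0.09441529 0.09529637 0.09582479 0.09624231]
black outer face line [-0.0689626   0.23476078]
red inner line [-0.15458024  0.41497037]
-0.21 20 0.429 0.4799 xtop 0.4509 0.0366
-0.2 56 0.4269 0.4795 xtop 0.4317 0.0394
-0.19 83 0.4219 0.4783 xtop 0.4302 0.0444
-0.18 79 0.4215 0.4798 xtop 0.4302 0.0445
-0.17 297 0.4036 0.4795 xtop 0.4229 0.0601
-0.16 316 0.4031 0.4795 xtop 0.4286 0.0609
-0.15 182 0.4024 0.4792 xtop 0.4287 0.0617
-0.14 170 0.402 0.4797 xtop 0.4281 0.0613
-0.13 166 0.4014 0.4793 xtop 0.427 0.0616
-0.12 162 0.4012 0.4793 xtop 0.4266 0.0619
-0.11 75 0.4008 0.4797 xtop 0.4268 0.0607
-0.1 9 0.4776 0.4795 xtop 0.4779 0.0243
-0.09 25 
[... 626 characters left out ...]
ace line [-0.06217489  0.23132692]
red inner line [-0.09873705  0.38490057]
-0.21 8 0.431 0.4796 xtop 0.4327 0.0394
-0.2 43 0.4281 0.4798 xtop 0.4322 0.0411
-0.19 64 0.4244 0.4798 xtop 0.4312 0.0457
-0.18 67 0.4225 0.4796 xtop 0.4322 0.0455
-0.17 201 0.4061 0.4797 xtop 0.4225 0.0608
-0.16 291 0.4047 0.4796 xtop 0.4308 0.0633
-0.15 151 0.4041 0.4798 xtop 0.4285 0.0629
-0.14 146 0.4033 0.4799 xtop 0.4291 0.0633
-0.13 144 0.4025 0.4796 xtop 0.4299 0.0639
-0.12 141 0.4027 0.4799 xtop 0.4284 0.0634
-0.11 75 0.4017 0.4793 xtop 0.4267 0.062
-0.1 6 0.425 0.4799 xtop 0.452 0.043
-0.09 21 0.4215 0.4799 xtop 0.4254 0.0423
-0.08 27 0.4207 0.4793 xtop 0.4252 0.0412
-0.07 17 0.4211 0.4799 xtop 0.4255 0.04
```

View pics/scene_ho.png

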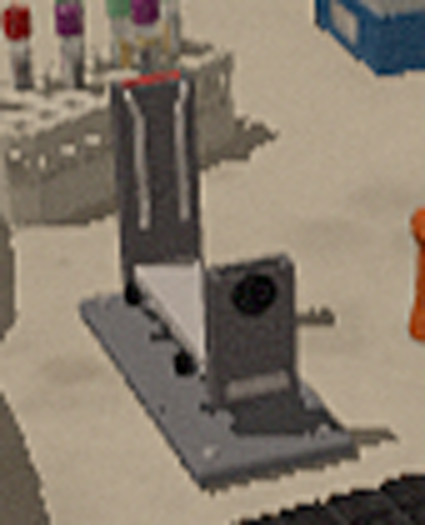

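Request:
step_arm(
  offset=[
    [-2,-3,0],
    [-4.5,-6.5,0],
    [-7,-10,0],
    [-9.5,-13.5,0],
    [-12,-17,0],
    [-14.5,-20.5,0],
    [-17,-24,0],
    [-19.5,-28,0],
    [-21.5,-31,0],
    [-23.5,-34,0],
  ],
  yaw=[0.5,1.3,2.1,3,4,5,6,7,7.8,8.56],
  grip=[1,1,1,1,1,1,1,1,1,1],
  newtons=30,
)

```text
time_s: 1.1
tool_pos: [0.3197, 0.2197, 0.2253]
eef_rot: [0.0, 0.688, 0.726, -0.0]
force: [0.1, -0.1, -0.8]
width: 0.0951
grasp_force: 0.0
```

```bash
cat >> h.py <<'E'
def Rt(q): return R.from_quat([q[1],q[2],q[3],q[0]]).as_matrix()
def go(x,y,z,ang=None):
    """offset in cm (tool axes) to put TCP at x,y,z ; ang = wanted world angle (deg) of tool y"""
    s=env.state(); M=Rt(s['eef_rot']); o=M.T@(np.array([x,y,z])-s['tool_pos'])*100
    a=np.degrees(np.arctan2(M[1,1],M[0,1])); print('t',s['time_s'].__round__(2),'pos',s['tool_pos'].round(4),'toolz',M[:,2].round(4),'ang',a.round(2),'F',s['force'].round(1),'w',round(s['width'],4),'offset',o.round(2),'yaw',None if ang is None else round((a-ang)/8,2))
E
python3 - <<'E'
from h import *
go(.4285,-.139,.2,3.3)
for n in ['scene','side']:
    z=np.load(n+'.npz'); Q=z['P'][z['d']>0]
    q=Q[(abs(Q[:,1]+.14)<.03)&(Q[:,0]>.44)&(Q[:,0]<.62)]
    for x in np.arange(.445,.6,.01):
        s=q[abs(q[:,0]-x)<.005]
        if len(s): print(round(x,3),np.percentile(s[:,2],[5,50,95]).round(3))
E
```

```text
t 1.1 pos [0.3197 0.2197 0.2253] toolz [-0.e+00 -1.e-04 -1.e+00] ang 3.11 F [ 0.1 -0.1 -0.8] w 0.0951 offset [-36.4    8.91   2.53] yaw -0.02
0.445 [0.018 0.051 0.057]
0.455 [-0.001  0.03   0.044]
0.465 [-0.001  0.     0.002]
0.475 [0.    0.016 0.023]
0.485 [0.017 0.023 0.024]
0.495 [0.017 0.023 0.024]
0.505 [0.016 0.022 0.024]
0.515 [0.019 0.023 0.024]
0.525 [0.016 0.021 0.024]
0.535 [0.019 0.023 0.024]
0.545 [0.016 0.022 0.024]
0.555 [0.016 0.022 0.024]
0.565 [0.017 0.022 0.024]
0.575 [0.016 0.022 0.024]
0.585 [0.019 0.023 0.024]
0.595 [0.015 0.018 0.023]
0.445 [0.003 0.052 0.058]
0.455 [-0.     0.022  0.049]
0.465 [-0.001  0.001  0.004]
0.475 [-0.     0.017  0.024]
0.485 [0.018 0.024 0.026]
0.495 [0.016 0.023 0.025]
0.505 [0.016 0.023 0.026]
0.515 [0.018 0.024 0.026]
0.525 [0.016 0.019 0.025]
0.535 [0.019 0.024 0.026]
0.545 [0.016 0.02  0.025]
0.555 [0.017 0.024 0.026]
0.565 [0.019 0.024 0.026]
0.575 [0.016 0.021 0.025]
0.585 [0.019 0.024 0.026]
0.595 [0.016 0.019 0.025]
```

Request:
step_arm(
  offset=[
    [-3,0.7,0],
    [-7,1.7,0],
    [-11.5,2.8,0],
    [-16,3.9,0],
    [-20.5,5,0.5],
    [-25,6.1,1],
    [-29,7.1,1.5],
    [-33,8.1,2],
    [-36.4,8.9,2.5],
    [-36.4,8.9,2.5],
  ],
  yaw=[0,0,0,0,0,0,0,0,0,0],
  grip=[0.36,0.36,0.36,0.36,0.36,0.36,0.36,0.36,0.36,0.36],
)

```text
time_s: 2.1
tool_pos: [0.4299, -0.1397, 0.1994]
eef_rot: [-0.001, 0.688, 0.726, -0.001]
force: [0.2, 2.1, -0.4]
width: 0.0648
grasp_force: 0.0
```

```bash
cat >> h.py <<'E'
def wrist(name):
    s=env.state(); p,d=env.camera('wrist'); c=env.calibration('wrist')
    h,w=d.shape; u,v=np.meshgrid(np.arange(w),np.arange(h))
    dx,dy=u-c['cx'],v-c['cy']; r=np.hypot(dx,dy)+1e-9; f=c.get('fx'); t=r/f
    ray=np.dstack([np.sin(t)*dx/r,np.sin(t)*dy/r,np.cos(t)])
    M=np.array(c['mount']); Tr=Rt(s['eef_rot']); 
    rw=ray@(Tr@M[:3,:3]).T; o=Tr@M[:3,3]+s['tool_pos']
    D=np.where(d>0,d/np.maximum(np.cos(t),.05),np.nan)
    Q=o+rw*D[...,None]
    cv2.imwrite(f'pics/{name}.png',p[:,:,::-1]); np.savez(name,p=p,Q=Q,rw=rw,o=o); return p,Q,rw,o
E
python3 - <<'E'
from h import *
go(.4285,-.139,.037,3.3)
p,Q,rw,o=wrist('w1'); print('cam',o)
hsv=cv2.cvtColor(p,cv2.COLOR_RGB2HSV).astype(int)
ok=np.isfinite(Q[...,0])
S=ok&(Q[...,2]>.025)&(Q[...,2]<.075)&(abs(Q[...,0]-.43)<.045)&(abs(Q[...,1]+.139)<.1)
q=Q[S]
for y in np.arange(-.21,-.06,.01):
    s=q[abs(q[:,1]-y)<.005]
    if len(s)>3: print(round(y,3),len(s),s[:,0].min().round(4),s[:,0].max().round(4),'mid',((s[:,0].min()+s[:,0].max())/2).round(4),'zmax',np.percentile(s[:,2],98).round(4))
print('y tips',np.percentile(q[:,1],[0,.5,99.5,100])); t=q[q[:,2]>.05]; print('roll y',np.percentile(t[:,1],[.5,99.5]))
E
```

```text
t 2.1 pos [ 0.4299 -0.1397  0.1994] toolz [-2.3e-03  2.0e-04 -1.0e+00] ang 3.11 F [ 0.2  2.1 -0.4] w 0.0648 offset [ 0.07 -0.1  16.24] yaw -0.02
cam [ 0.42622037 -0.0665875   0.35842753]
-0.2 58 0.4266 0.4353 mid 0.431 zmax 0.0394
-0.19 72 0.4219 0.4377 mid 0.4298 zmax 0.0425
-0.18 154 0.4215 0.4387 mid 0.4301 zmax 0.0437
-0.17 80 0.4032 0.4381 mid 0.4207 zmax 0.0583
-0.16 473 0.4031 0.4539 mid 0.4285 zmax 0.0604
-0.15 490 0.403 0.4531 mid 0.4281 zmax 0.0604
-0.14 515 0.401 0.4535 mid 0.4273 zmax 0.0604
-0.13 522 0.4009 0.4531 mid 0.427 zmax 0.0604
-0.12 531 0.4008 0.4523 mid 0.4266 zmax 0.0606
-0.11 560 0.4004 0.4516 mid 0.426 zmax 0.0602
-0.1 189 0.4166 0.434 mid 0.4253 zmax 0.0436
-0.09 116 0.4174 0.4334 mid 0.4254 zmax 0.0427
-0.08 111 0.4185 0.4289 mid 0.4237 zmax 0.0396
-0.07 74 0.4184 0.4283 mid 0.4233 zmax 0.0396
y tips [-0.2047755  -0.19964345 -0.06996791 -0.06776029]
roll y [-0.16533796 -0.10890582]
```

View pics/w1.png

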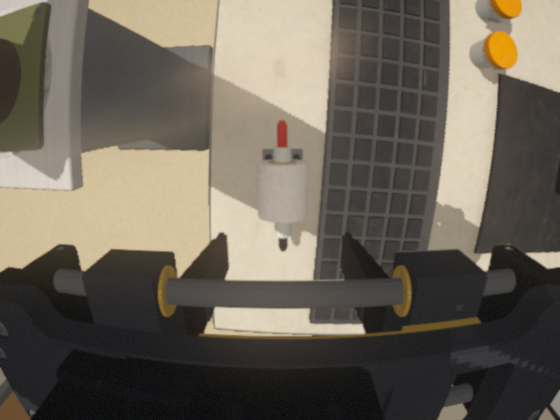

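Request:
step_arm(
  offset=[
    [0.15,-0.15,1.5],
    [0.15,-0.15,4],
    [0.15,-0.15,6.5],
    [0.15,-0.15,9],
    [0.15,-0.15,11],
    [0.15,-0.15,12.5],
    [0.15,-0.15,13.5],
    [0.15,-0.15,13.5],
    [0.15,-0.15,13.5],
    [0.15,-0.15,13.5],
  ],
  yaw=[0,0,0,0,0,0,0,0,0,0],
  grip=[0.36,0.36,0.36,0.36,0.36,0.36,0.36,0.36,0.36,0.36],
)

```text
time_s: 3.15
tool_pos: [0.4293, -0.1354, 0.0667]
eef_rot: [0.001, 0.686, 0.728, 0.0]
force: [0.7, -0.4, -0.2]
width: 0.0648
grasp_force: 0.0
```

Run:
```python
from h import *
go(.427,-.1375,.037,3.4)
p,Q,rw,o=wrist('w2')
q=Q[np.isfinite(Q[...,0])]; q=q[(abs(q[:,0]-.43)<.045)&(abs(q[:,1]+.139)<.1)&(q[:,2]>.03)&(q[:,2]<.075)]
for y in np.arange(-.16,-.06,.01):
    s=q[abs(q[:,1]-y)<.005]
    if len(s)>3: print(round(y,3),len(s),s[:,0].min().round(4),s[:,0].max().round(4),'mid',((s[:,0].min()+s[:,0].max())/2).round(4),'zmax',np.percentile(s[:,2],98).round(4))
```

```text
t 3.15 pos [ 0.4293 -0.1354  0.0667] toolz [ 1.9e-03 -8.0e-04 -1.0e+00] ang 3.39 F [ 0.7 -0.4 -0.2] w 0.0648 offset [-0.19 -0.25  2.97] yaw -0.0
-0.16 68 0.4042 0.4541 mid 0.4291 zmax 0.0525
-0.15 979 0.3967 0.4538 mid 0.4252 zmax 0.0607
-0.14 1466 0.3965 0.462 mid 0.4293 zmax 0.0722
-0.13 1708 0.389 0.4617 mid 0.4254 zmax 0.0736
-0.12 1572 0.4002 0.4676 mid 0.4339 zmax 0.0722
-0.11 1831 0.4001 0.4506 mid 0.4254 zmax 0.0601
-0.1 513 0.4158 0.4342 mid 0.425 zmax 0.0436
-0.09 346 0.4172 0.4337 mid 0.4254 zmax 0.0423
-0.08 289 0.4189 0.4289 mid 0.4239 zmax 0.0396
-0.07 197 0.4187 0.4282 mid 0.4235 zmax 0.0394
```

Request:
step_arm(
  offset=[
    [-0.15,-0.2,0],
    [-0.2,-0.25,0.5],
    [-0.2,-0.25,1.2],
    [-0.2,-0.25,2],
    [-0.2,-0.25,2.6],
    [-0.2,-0.25,3],
    [-0.2,-0.25,3],
    [-0.2,-0.25,3],
    [-0.2,-0.25,3],
    [-0.2,-0.25,3],
  ],
  yaw=[0,0,0,0,0,0,0,0,0,0],
  grip=[0.36,0.36,0.36,0.36,0.36,0.36,0.36,-0.3,-0.3,-0.3],
  newtons=40,
)

```text
time_s: 4.2
tool_pos: [0.4271, -0.1378, 0.0363]
eef_rot: [0.001, 0.686, 0.728, 0.001]
force: [1.7, -0.3, -0.1]
width: 0.0513
grasp_force: 40.0
```

Request:
step_arm(
  offset=[
    [0,0,-0.5],
    [0,0,-2],
    [0,0,-4],
    [0,0,-6.5],
    [0,0,-9],
    [1,0.5,-11.5],
    [3,1,-13.5],
    [6,2,-15],
    [9.5,3.3,-15.4],
    [13,4.5,-15.4],
  ],
  yaw=[0,0,0,0,0,0,0,0,0,0],
  grip=[-0.3,-0.3,-0.3,-0.3,-0.3,-0.3,-0.3,-0.3,-0.3,-0.3],
)

```text
time_s: 5.2
tool_pos: [0.4638, -0.0041, 0.191]
eef_rot: [0.001, 0.686, 0.727, 0.0]
force: [1.5, 0.3, -1.8]
width: 0.0512
grasp_force: 40.0
```

Request:
step_arm(
  offset=[
    [3.5,1.2,0],
    [7,2.4,0],
    [10.5,3.7,0],
    [14,5,0],
    [17.5,6.2,0],
    [20.5,7.2,0],
    [22.5,8,0],
    [23,8.2,0],
    [23,8.2,0],
    [23,8.2,0],
  ],
  yaw=[0.1,0.3,0.5,0.7,0.9,1.04,1.04,1.04,1.04,1.04],
  grip=[-0.3,-0.3,-0.3,-0.3,-0.3,-0.3,-0.3,-0.3,-0.3,-0.3],
)

```text
time_s: 6.2
tool_pos: [0.5313, 0.2284, 0.1893]
eef_rot: [-0.0, 0.737, 0.676, -0.001]
force: [0.7, -1.2, -1.4]
width: 0.0515
grasp_force: 40.0
```

Run:
```python
from h import *
go(.5324,.230,.19,-4.9)
p,Q,rw,o=wrist('w3'); print(o)
q=Q[np.isfinite(Q[...,0])]
def rep(k,x0,x1,y0,y1,z0,z1):
    s=q[((q>[x0,y0,z0])&(q<[x1,y1,z1])).all(1)]
    if len(s)<5: print(k,len(s)); return
    r=cv2.minAreaRect((s[:,:2]*1000).astype(np.float32)); print(k,len(s),s.mean(0).round(4),np.percentile(s,2,axis=0).round(4),np.percentile(s,98,axis=0).round(4),np.round(r[0],1),np.round(r[1],1),round(r[2],2))
rep('redtop',.5,.59,.31,.36,.13,.16)
rep('base',.47,.62,.1,.40,.008,.016)
rep('blacktop',.49,.58,.18,.22,.085,.11)
```

```text
t 6.2 pos [0.5313 0.2284 0.1893] toolz [-1.1e-03 -9.0e-04 -1.0e+00] ang -4.97 F [ 0.7 -1.2 -1.4] w 0.0515 offset [ 0.17  0.1  -0.07] yaw -0.01
[0.53766878 0.30151355 0.34826338]
redtop 1549 [0.5398 0.3377 0.1382] [0.5208 0.3286 0.1315] [0.559  0.3462 0.1402] [539.8 336.9] [18.2 40.3] 84.97
base 4578 [0.5369 0.286  0.0118] [0.4955 0.2198 0.0097] [0.5767 0.3599 0.0135] [536.1 291.6] [154.8  78.6] 85.43
blacktop 0
```

View pics/w3.png

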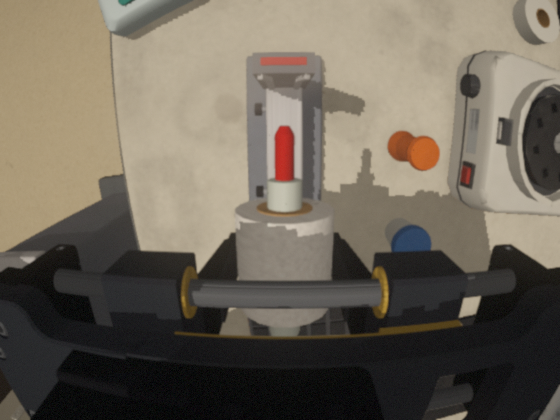

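Run:
```python
from h import *
z=np.load('w3.npz'); Q=z['Q']; p=z['p']; hsv=cv2.cvtColor(p,cv2.COLOR_RGB2HSV).astype(int)
O=np.array([.5345,.271]); yh=np.array([.0837,.9965]); xh=np.array([.9965,-.0837])
def H(q): return np.c_[(q[:,:2]-O)@xh,(q[:,:2]-O)@yh,q[:,2]]
ok=np.isfinite(Q[...,0]); q=H(Q[ok])
red=ok&((hsv[...,0]<8)|(hsv[...,0]>172))&(hsv[...,1]>140); r=H(Q[red])
a=r[(r[:,2]>.15)&(r[:,2]<.21)]; 
print('plunger tip y',a[:,1].max(),'z top',np.percentile(a[:,2],95))
for y in np.arange(-.02,.05,.008):
    s=a[abs(a[:,1]-y)<.004]
    if len(s)>5: print('pl',y.round(3),s[:,0].min().round(4),s[:,0].max().round(4),s[:,0].mean().round(4),np.percentile(s[:,2],95).round(4))
b=q[(q[:,2]>.17)&(q[:,2]<.23)&(abs(q[:,0])<.03)]
for y in np.arange(-.03,0,.006):
    s=b[abs(b[:,1]-y)<.003]
    if len(s)>5: print('roll/barrel',y.round(3),s[:,0].min().round(4),s[:,0].max().round(4),np.percentile(s[:,2],98).round(4))
t=q[(q[:,2]>.13)&(q[:,2]<.145)&(q[:,1]>.05)]
for y in np.arange(.054,.078,.002):
    s=t[abs(t[:,1]-y)<.001]
    if len(s)>2: print('cheek',y.round(3),len(s),s[:,0].min().round(4),s[:,0].max().round(4),np.sort(s[:,0])[::max(1,len(s)//12)].round(4))
m=r[(r[:,2]>.12)&(r[:,2]<.15)]; print('redmark',m.mean(0),m.min(0),m.max(0))
c=q[(q[:,2]>.008)&(q[:,2]<.016)&(q[:,1]>.0)&(q[:,1]<.095)]; 
for y in np.arange(.02,.1,.015):
    s=c[abs(c[:,1]-y)<.004]; print('base',y,np.percentile(s[:,0],[1,99]).round(4),s[:,1].max())
```

```text
plunger tip y 0.026967100396768483 z top 0.19260668741145728
pl 0.004 -0.0045 0.004 0.0 0.1924
pl 0.012 -0.0044 0.004 0.0001 0.1926
pl 0.02 -0.0043 0.004 0.0001 0.1927
pl 0.028 -0.0037 0.0035 0.0001 0.1918
roll/barrel -0.03 -0.03 0.03 0.2281
roll/barrel -0.024 -0.0259 0.0258 0.2134
roll/barrel -0.018 -0.0245 0.0248 0.2133
roll/barrel -0.012 -0.0253 0.0252 0.2118
roll/barrel -0.006 -0.0086 0.0093 0.1966
cheek 0.058 63 -0.0172 0.0161 [-0.0172 -0.0159 -0.0152 -0.0139 -0.0134 -0.0124 -0.0117  0.0113  0.0124
  0.0131  0.0136  0.0147  0.016 ]
cheek 0.06 87 -0.0197 0.0198 [-0.0197 -0.0173 -0.0164 -0.0151 -0.014  -0.0129 -0.0116  0.0112  0.0125
  0.0135  0.0148  0.0162  0.0191]
cheek 0.062 257 -0.0197 0.0199 [-0.0197 -0.0144 -0.0108 -0.0081 -0.0056 -0.0025  0.0001  0.0033  0.0058
  0.0085  0.0112  0.0147  0.0192]
cheek 0.064 190 -0.0197 0.0199 [-0.0197 -0.0164 -0.0139 -0.0107 -0.0075 -0.0043 -0.0012  0.0014  0.0052
  0.0083  0.0115  0.0147  0.018 ]
cheek 0.066 192 -0.0203 0.0198 [-0.0203 -0.0175 -0.0138 -0.0101 -0.0068 -0.003   0.0001  0.0033  0.0065
  0.0103  0.0134  0.0166]
cheek 0.068 187
[... 438 characters left out ...]
-0.017  -0.0132 -0.01   -0.0075 -0.0043 -0.0005  0.0027  0.0059
  0.0091  0.0123  0.016   0.0193]
cheek 0.076 15 -0.0189 0.0193 [-0.0189 -0.0184 -0.0171 -0.0164 -0.0158 -0.0151 -0.0126 -0.0037  0.0027
  0.0104  0.0136  0.0149  0.0168  0.0187  0.0193]
redmark [0.00526047 0.0688638  0.1391291 ] [-0.01055859  0.06728811  0.13771833] [0.01286393 0.07063626 0.14078799]
base 0.02 [-0.0385  0.1921] 0.02399831318555078
base 0.035 [-0.0384  0.1928] 0.03881812901514014
base 0.05 [-0.0394  0.1938] 0.05398999606594573
base 0.06500000000000002 [-0.0381  0.1945] 0.06895973419367143
base 0.08000000000000002 [-0.0393  0.1955] 0.08395271899241807
base 0.09500000000000001 [-0.038   0.1962] 0.09466088679751165
```

Request:
step_arm(
  offset=[
    [0.3,0,1],
    [0.8,0,2],
    [1.4,0,3.2],
    [2,0,4.4],
    [2.5,0,5.4],
    [2.8,0,6.1],
    [2.9,0,6.4],
    [2.9,0,6.4],
    [2.9,0,6.4],
    [2.9,0,6.4],
  ],
  yaw=[0,0,0,0,0,0,0,0,0,0],
  grip=[-0.3,-0.3,-0.3,-0.3,-0.3,-0.3,-0.3,-0.3,-0.3,-0.3],
)

```text
time_s: 7.25
tool_pos: [0.5348, 0.2583, 0.1264]
eef_rot: [0.0, 0.737, 0.676, 0.001]
force: [-0.4, -0.1, -2.0]
width: 0.0511
grasp_force: 40.0
```

```bash
cat >> h.py <<'E'
O=np.array([.5346,.272]); yh=np.array([.0837,.9965]); xh=np.array([.9965,-.0837])
def hs():
    s=env.state(); d=s['tool_pos'][:2]-O; f=s['force'][:2]
    M=Rt(s['eef_rot'])
    print('t',round(s['time_s'],2),'hx',(d@xh*1000).round(2),'hy',(d@yh*1000).round(2),'z',(s['tool_pos'][2]*1000).round(2),'Fx',(f@xh).round(2),'Fy',(f@yh).round(2),'Fz',s['force'][2].round(2),'m',s['moment'].round(3),'w',s['width'].round(4),'ang',np.degrees(np.arctan2(M[1,1],M[0,1])).round(2),'tz',M[:,2].round(4))
E
python3 -c "from h import *; hs()"
```

```text
Traceback (most recent call last):
  File "h.py", line 28, in hs
    print('t',round(s['time_s'],2),'hx',(d@xh*1000).round(2),'hy',(d@yh*1000).round(2),'z',(s['tool_pos'][2]*1000).round(2),'Fx',(f@xh).round(2),'Fy',(f@yh).round(2),'Fz',s['force'][2].round(2),'m',s['moment'].round(3),'w',s['width'].round(4),'ang',np.degrees(np.arctan2(M[1,1],M[0,1])).round(2),'tz',M[:,2].round(4))
                                                                                                                                                                                                                               ^^^^^^^^^^^^^^^^
AttributeError: 'float' object has no attribute 'round'
```

Request:
step_arm(
  offset=[
    [0.2,-0.08,0],
    [0.4,-0.08,0],
    [0.6,-0.08,0],
    [0.8,-0.08,0],
    [1,-0.08,0],
    [1.2,-0.08,0],
    [1.4,-0.08,0],
    [1.5,-0.08,0],
    [1.5,-0.08,0],
    [1.5,-0.08,0],
  ],
  yaw=[0,0,0,0,0,0,0,0,0,0],
  grip=[-0.3,-0.3,-0.3,-0.3,-0.3,-0.3,-0.3,-0.3,-0.3,-0.3],
  newtons=50,
)

```text
time_s: 8.25
tool_pos: [0.5349, 0.2732, 0.1257]
eef_rot: [0.0, 0.737, 0.676, 0.0]
force: [1.0, -4.4, 0.0]
width: 0.0513
grasp_force: 50.0
```

```bash
sed -i "s/s\['width'\].round(4)/round(s['width'],4)/" h.py; python3 -c "from h import *; hs();env.camera('wrist');hs()"
```

```text
t 8.25 hx 0.22 hy 1.19 z 125.72 Fx 1.33 Fy -4.29 Fz 0.02 m [-0.704  0.032 -0.067] w 0.0513 ang -4.95 tz [ 3.e-04 -1.e-04 -1.e+00]
t 8.3 hx 0.22 hy 1.17 z 125.72 Fx 0.57 Fy -4.55 Fz -0.36 m [-0.69  -0.043 -0.089] w 0.0514 ang -4.95 tz [ 3.e-04 -1.e-04 -1.e+00]
```

Request:
step_arm(
  offset=[
    [0.2,0,0],
    [0.4,0,0],
    [0.6,0,0],
    [0.8,0,0],
    [0.95,0,0],
    [0.95,0,0.3],
    [0.95,0,0.7],
    [0.95,0,1.1],
    [0.95,0,1.5],
    [0.95,0,1.5],
  ],
  yaw=[0,0,0,0,0,0,0,0,0,0],
  grip=[-0.3,-0.3,-0.3,-0.3,-0.3,-0.3,-0.3,-0.3,-0.3,-0.3],
)

```text
time_s: 9.3
tool_pos: [0.5355, 0.2822, 0.1101]
eef_rot: [0.0, 0.737, 0.676, -0.001]
force: [1.3, -5.7, -0.4]
width: 0.0512
grasp_force: 50.0
```

```bash
python3 -c "
from h import *; hs();wrist('w4');hs()
z=np.load('w4.npz'); cv2.imwrite('pics/w4c.png',cv2.resize(z['p'][40:330,180:400,::-1],None,fx=2,fy=2))"
```

```text
t 9.3 hx 0.07 hy 10.28 z 110.15 Fx 1.73 Fy -5.59 Fz -0.36 m [-1.116 -0.098 -0.089] w 0.0512 ang -4.95 tz [-4.0e-04 -1.2e-03 -1.0e+00]
t 9.35 hx 0.09 hy 10.2 z 110.19 Fx 1.07 Fy -5.58 Fz 0.04 m [-1.167 -0.137 -0.04 ] w 0.0512 ang -4.95 tz [-4.0e-04 -1.4e-03 -1.0e+00]
```

View pics/w4c.png

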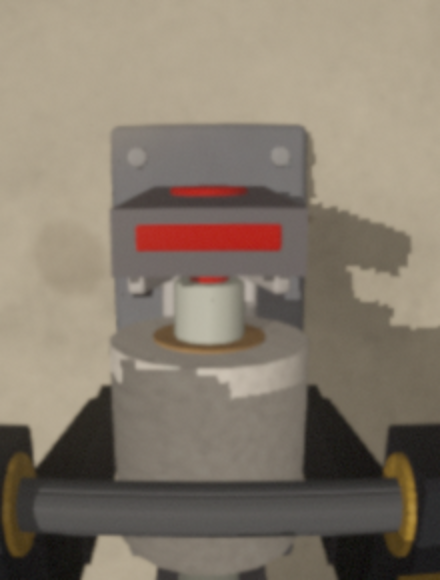

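Request:
step_arm(
  offset=[
    [0.05,0,0.1],
    [0.05,0,0.3],
    [0.05,0,0.5],
    [0.05,0,0.6],
    [0.05,0,0.7],
    [0.05,0,0.8],
    [0.05,0,0.85],
    [0.05,0,0.9],
    [0.05,0,0.95],
    [0.05,0,0.95],
  ],
  yaw=[0,0,0,0,0,0,0,0,0,0],
  grip=[-0.3,-0.3,-0.3,-0.3,-0.3,-0.3,-0.3,-0.3,-0.3,-0.3],
)

```text
time_s: 10.35
tool_pos: [0.5357, 0.283, 0.1014]
eef_rot: [0.0, 0.737, 0.676, -0.0]
force: [-0.0, -5.5, 0.4]
width: 0.0509
grasp_force: 50.0
```

```bash
python3 -c "
from h import *; hs();env.camera('wrist');hs()"
```

```text
t 10.35 hx 0.22 hy 11.01 z 101.42 Fx 0.42 Fy -5.44 Fz 0.4 m [-1.003  0.081  0.027] w 0.0509 ang -4.94 tz [-0.e+00 -7.e-04 -1.e+00]
t 10.4 hx 0.2 hy 11.02 z 101.43 Fx 0.68 Fy -5.85 Fz 0.99 m [-0.956  0.017  0.01 ] w 0.0508 ang -4.94 tz [-0.e+00 -7.e-04 -1.e+00]
```

Request:
step_arm(
  offset=[
    [0,0,0.1],
    [0,0,0.2],
    [0,0,0.3],
    [0,0,0.4],
    [0,0,0.5],
    [0,0,0.6],
    [0,0,0.65],
    [0,0,0.7],
    [0,0,0.75],
    [0,0,0.8],
  ],
  yaw=[0,0,0,0,0,0,0,0,0,0],
  grip=[-0.3,-0.3,-0.3,-0.3,-0.3,-0.3,-0.3,-0.3,-0.3,-0.3],
)

```text
time_s: 11.4
tool_pos: [0.5358, 0.283, 0.0935]
eef_rot: [0.0, 0.737, 0.676, -0.0]
force: [-0.3, -5.5, 1.5]
width: 0.0511
grasp_force: 50.0
```

```bash
python3 -c "
from h import *; hs();env.camera('wrist');hs()"
```

```text
t 11.4 hx 0.23 hy 11.06 z 93.51 Fx 0.14 Fy -5.52 Fz 1.47 m [-0.929  0.149 -0.012] w 0.0511 ang -4.94 tz [-0.e+00 -6.e-04 -1.e+00]
t 11.45 hx 0.22 hy 11.03 z 93.41 Fx 0.72 Fy -6.27 Fz 1.48 m [-1.033  0.137 -0.032] w 0.0514 ang -4.95 tz [-1.e-04 -6.e-04 -1.e+00]
```

Request:
step_arm(
  offset=[
    [0,0,0.04],
    [0,0,0.08],
    [0,0,0.12],
    [0,0,0.16],
    [0,0,0.2],
    [0,0,0.24],
    [0,0,0.28],
    [0,0,0.3],
    [0,0,0.3],
    [0,0,0.3],
  ],
  yaw=[0,0,0,0,0,0,0,0,0,0],
  grip=[-0.3,-0.3,-0.3,-0.3,-0.3,-0.3,-0.3,-0.3,-0.3,-0.3],
)

```text
time_s: 12.45
tool_pos: [0.5349, 0.2827, 0.0888]
eef_rot: [-0.0, 0.737, 0.676, -0.001]
force: [1.5, -5.3, -7.4]
width: 0.0513
grasp_force: 50.0
```

```bash
python3 -c "
from h import *; hs();env.camera('wrist');hs()"
```

```text
t 12.45 hx -0.58 hy 10.68 z 88.84 Fx 1.93 Fy -5.21 Fz -7.44 m [-1.174 -0.209 -0.067] w 0.0513 ang -4.95 tz [-0.002  -0.0013 -1.    ]
t 12.5 hx -0.56 hy 10.69 z 88.94 Fx 1.17 Fy -4.75 Fz -7.94 m [-1.228 -0.174 -0.117] w 0.0516 ang -4.94 tz [-0.0019 -0.0013 -1.    ]
```

Request:
step_arm(
  offset=[
    [0,0,0.03],
    [0,0,0.06],
    [0,0,0.09],
    [0,0,0.12],
    [0,0,0.15],
    [0,0,0.18],
    [0,0,0.2],
    [0,0,0.2],
    [0,0,0.2],
    [0,0,0.2],
  ],
  yaw=[0,0,0,0,0,0,0,0,0,0],
  grip=[-0.3,-0.3,-0.3,-0.3,-0.3,-0.3,-0.3,-0.3,-0.3,-0.3],
)

```text
time_s: 13.5
tool_pos: [0.5353, 0.2833, 0.0883]
eef_rot: [-0.0, 0.737, 0.676, -0.0]
force: [-3.0, -4.1, -4.7]
width: 0.0511
grasp_force: 50.0
```

```bash
python3 -c "
from h import *; hs();env.camera('wrist');hs()"
```

```text
t 13.5 hx -0.22 hy 11.33 z 88.26 Fx -2.66 Fy -4.37 Fz -4.73 m [-0.973  0.583  0.215] w 0.0511 ang -4.94 tz [-8.e-04  1.e-04 -1.e+00]
t 13.55 hx -0.22 hy 11.36 z 88.29 Fx -3.52 Fy -4.83 Fz -4.88 m [-0.974  0.596  0.137] w 0.0508 ang -4.94 tz [-7.e-04  1.e-04 -1.e+00]
```

Request:
step_arm(
  offset=[
    [0,-0.02,0.03],
    [0,-0.04,0.06],
    [0,-0.06,0.09],
    [0,-0.07,0.1],
    [0,-0.07,0.1],
    [0,-0.07,0.1],
    [0,-0.07,0.1],
    [0,-0.07,0.1],
    [0,-0.07,0.1],
    [0,-0.07,0.1],
  ],
  yaw=[0,0,0,0,0,0,0,0,0,0],
  grip=[-0.3,-0.3,-0.3,-0.3,-0.3,-0.3,-0.3,-0.3,-0.3,-0.3],
)

```text
time_s: 14.55
tool_pos: [0.5354, 0.2833, 0.0875]
eef_rot: [0.0, 0.737, 0.676, 0.0]
force: [-0.3, -4.0, -1.9]
width: 0.0512
grasp_force: 50.0
```

```bash
python3 -c "
from h import *; hs();env.camera('wrist');hs()
for n in ['scene','side']:
    p,d=env.camera(n); cv2.imwrite(f'pics/{n}1.png',cv2.resize(p[140:250,210:310,::-1] if n=='scene' else p[110:230,220:320,::-1],None,fx=5,fy=5,interpolation=cv2.INTER_CUBIC))"
```

```text
t 14.55 hx -0.19 hy 11.34 z 87.46 Fx 0.01 Fy -4.03 Fz -1.89 m [-0.852  0.26   0.022] w 0.0512 ang -4.96 tz [ 9.e-04  3.e-04 -1.e+00]
t 14.6 hx -0.19 hy 11.33 z 87.46 Fx -1.26 Fy -3.61 Fz -2.29 m [-0.862  0.186  0.057] w 0.0511 ang -4.96 tz [ 9.e-04  3.e-04 -1.e+00]
```

View pics/scene1.png

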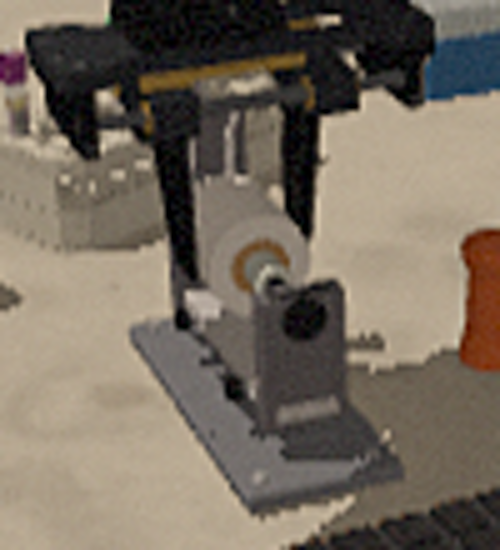

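The roll is between the cheeks, with its pin just behind the black cheek at about (275,285). The side force is near 0, Fz equals the weight and Fy has dropped to about -4 N, so the plunger is in its cup. Next I let it back toward the black cup.

Request:
step_arm(
  offset=[
    [-0.05,0,0],
    [-0.1,0,0],
    [-0.15,0,0],
    [-0.2,0,0],
    [-0.25,0,0],
    [-0.3,0,0],
    [-0.35,0,0],
    [-0.4,0,0],
    [-0.45,0,0],
    [-0.5,0,0],
  ],
  yaw=[0,0,0,0,0,0,0,0,0,0],
  grip=[-0.3,-0.3,-0.3,-0.3,-0.3,-0.3,-0.3,-0.3,-0.3,-0.3],
)

```text
time_s: 15.7
tool_pos: [0.5347, 0.2783, 0.0873]
eef_rot: [0.0, 0.737, 0.676, 0.0]
force: [1.0, -4.2, -0.7]
width: 0.0514
grasp_force: 50.0
```

```bash
python3 -c "
from h import *; hs();env.camera('wrist');hs()"
```

```text
t 15.7 hx -0.4 hy 6.32 z 87.31 Fx 1.32 Fy -4.13 Fz -0.67 m [-0.696 -0.193 -0.104] w 0.0514 ang -4.96 tz [ 5.e-04  3.e-04 -1.e+00]
t 15.75 hx -0.36 hy 6.25 z 87.34 Fx 2.25 Fy -3.67 Fz -1.45 m [-0.621 -0.181 -0.037] w 0.0513 ang -4.95 tz [ 6.e-04  2.e-04 -1.e+00]
```

Request:
step_arm(
  offset=[
    [-0.05,0,0],
    [-0.1,0,0],
    [-0.15,0,0],
    [-0.2,0,0],
    [-0.25,0,0],
    [-0.3,0,0],
    [-0.35,0,0],
    [-0.4,0,0],
    [-0.4,0,0],
    [-0.4,0,0],
  ],
  yaw=[0,0,0,0,0,0,0,0,0,0],
  grip=[-0.3,-0.3,-0.3,-0.3,-0.3,-0.3,-0.3,-0.3,-0.3,-0.3],
)

```text
time_s: 16.75
tool_pos: [0.5342, 0.2743, 0.0871]
eef_rot: [-0.0, 0.737, 0.676, -0.0]
force: [1.9, -2.6, -1.8]
width: 0.051
grasp_force: 50.0
```

```bash
python3 -c "
from h import *; hs();env.camera('wrist');hs()"
```

```text
t 16.75 hx -0.63 hy 2.23 z 87.15 Fx 2.12 Fy -2.48 Fz -1.77 m [-0.496 -0.261 -0.122] w 0.051 ang -4.95 tz [-1.e-04 -0.e+00 -1.e+00]
t 16.8 hx -0.6 hy 2.25 z 87.18 Fx 1.69 Fy -2.38 Fz -1.76 m [-0.516 -0.226 -0.079] w 0.0513 ang -4.95 tz [ 0.  0. -1.]
```

Request:
step_arm(
  offset=[
    [-0.03,0.03,0],
    [-0.06,0.04,0],
    [-0.09,0.04,0],
    [-0.12,0.04,0],
    [-0.15,0.04,0],
    [-0.18,0.04,0],
    [-0.21,0.04,0],
    [-0.24,0.04,0],
    [-0.26,0.04,0],
    [-0.26,0.04,0],
  ],
  yaw=[0,0,0,0,0,0,0,0,0,0],
  grip=[-0.3,-0.3,-0.3,-0.3,-0.3,-0.3,-0.3,-0.3,-0.3,-0.3],
)

```text
time_s: 17.8
tool_pos: [0.5342, 0.2716, 0.0871]
eef_rot: [-0.0, 0.737, 0.676, -0.0]
force: [-1.1, -2.1, -1.3]
width: 0.0511
grasp_force: 50.0
```

```bash
python3 -c "
from h import *; hs();env.camera('wrist');hs()"
```

```text
t 17.8 hx -0.37 hy -0.41 z 87.08 Fx -0.89 Fy -2.13 Fz -1.34 m [-0.391  0.199  0.029] w 0.0511 ang -4.95 tz [-4.e-04 -0.e+00 -1.e+00]
t 17.85 hx -0.38 hy -0.41 z 87.03 Fx -1.75 Fy -1.85 Fz -0.64 m [-0.369  0.196  0.025] w 0.0514 ang -4.95 tz [-4.e-04 -1.e-04 -1.e+00]
```

Not bottomed yet (Fy is about the spring force at 2 mm). I'll go 1.2 mm further, gently.

Request:
step_arm(
  offset=[
    [-0.02,0,0],
    [-0.04,0,0],
    [-0.06,0,0],
    [-0.08,0,0],
    [-0.1,0,0],
    [-0.12,0,0],
    [-0.12,0,0],
    [-0.12,0,0],
    [-0.12,0,0],
    [-0.12,0,0],
  ],
  yaw=[0,0,0,0,0,0,0,0,0,0],
  grip=[-0.3,-0.3,-0.3,-0.3,-0.3,-0.3,-0.3,-0.3,-0.3,-0.3],
)

```text
time_s: 18.85
tool_pos: [0.5342, 0.2712, 0.0872]
eef_rot: [-0.0, 0.737, 0.676, 0.001]
force: [-2.2, 4.9, -2.6]
width: 0.0511
grasp_force: 50.0
```

```bash
python3 -c "
from h import *; hs();env.camera('wrist');hs()"
```

```text
t 18.85 hx -0.32 hy -0.87 z 87.15 Fx -2.59 Fy 4.73 Fz -2.56 m [0.949 0.193 0.131] w 0.0511 ang -4.96 tz [ 1.0e-04  1.4e-03 -1.0e+00]
t 18.9 hx -0.35 hy -0.87 z 87.11 Fx -2.3 Fy 4.68 Fz -3.65 m [0.909 0.203 0.062] w 0.0511 ang -4.96 tz [ 1.0e-04  1.4e-03 -1.0e+00]
```

Request:
step_arm(
  offset=[
    [-0.02,-0.03,0.05],
    [0.04,-0.03,0.05],
    [0.05,-0.03,0.05],
    [0.05,-0.03,0.05],
    [0.05,-0.03,0.05],
    [0.05,-0.03,0.05],
    [0.05,-0.03,0.05],
    [0.05,-0.03,0.05],
    [0.05,-0.03,0.05],
    [0.05,-0.03,0.05],
  ],
  yaw=[0,0,0,0,0,0,0,0,0,0],
  grip=[-0.3,-0.3,-0.3,0.12,0.2,0.3,0.4,0.5,0.6,0.6],
)

```text
time_s: 19.9
tool_pos: [0.534, 0.2709, 0.0867]
eef_rot: [0.0, 0.737, 0.676, -0.0]
force: [0.9, -0.7, 1.0]
width: 0.0758
grasp_force: 0.0
```

Request:
step_arm(
  offset=[
    [0,0,-0.5],
    [0,0,-1.5],
    [0,0,-3],
    [0,0,-5],
    [0,0,-7],
    [0,0,-9],
    [0,0,-11],
    [0,0,-12.5],
    [-1,0,-13],
    [-1,0,-13],
  ],
  yaw=[0,0,0,0,0,0,0,0,0,0],
  grip=[0.6,0.6,0.6,0.6,0.6,0.6,0.6,0.6,0.6,0.6],
)

```text
time_s: 20.9
tool_pos: [0.5336, 0.2602, 0.218]
eef_rot: [0.001, 0.737, 0.676, 0.001]
force: [0.2, -0.5, -0.2]
width: 0.076
grasp_force: 0.0
```

Run:
```python
from h import *
hs(); p,Q,rw,o=wrist('w5'); ok=np.isfinite(Q[...,0]); q=Q[ok]; q=np.c_[(q[:,:2]-O)@xh,(q[:,:2]-O)@yh,q[:,2]]
b=q[(abs(q[:,0])<.028)&(q[:,2]>.1)&(q[:,2]<.118)&(abs(q[:,1])<.04)]; print('roll y',np.percentile(b[:,1],[.5,99.5]),'x',np.percentile(b[:,0],[.5,99.5]),'ztop',np.percentile(b[:,2],98))
for y in np.arange(-.025,.03,.01):
    s=b[abs(b[:,1]-y)<.005]
    if len(s)>9: print(y.round(3),'ztop',np.percentile(s[:,2],97).round(4))
a=cv2.resize(p[40:400,150:420,::-1],(400,533)); 
s,d=env.camera('scene'); s=cv2.resize(s[140:250,215:305,::-1],(400,489)); s=cv2.copyMakeBorder(s,0,44,0,0,cv2.BORDER_CONSTANT)
cv2.imwrite('pics/fin.png',np.hstack([a,s]))
```

```text
t 20.9 hx -0.05 hy -11.83 z 218.01 Fx 0.25 Fy -0.53 Fz -0.18 m [-0.1    0.095  0.034] w 0.076 ang -4.99 tz [ 2.e-03  3.e-04 -1.e+00]
roll y [-0.02809934  0.0278272 ] x [-0.02132203  0.0199628 ] ztop 0.1112805922740121
-0.025 ztop 0.1111
-0.015 ztop 0.111
-0.005 ztop 0.111
0.005 ztop 0.1113
0.015 ztop 0.1112
0.025 ztop 0.1111
```

View pics/fin.png

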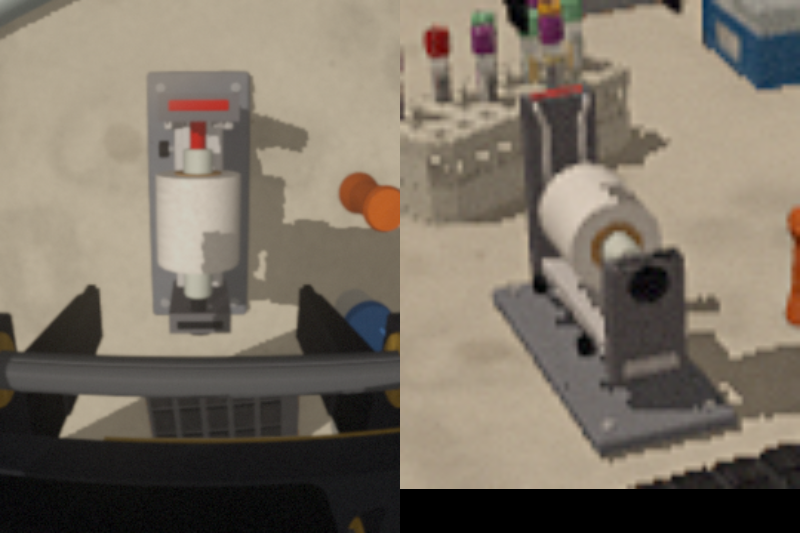

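The roll sits level between the cheeks. The plunger enters the red cheek at (198,130) and the pin is in the black cheek at (196,305). The roll spans ±28 mm in holder y, so its origin is at 0. The gripper is clear, so I'm handing in.

```bash
python3 -c "from h import *; print(env.job_done())"
```

```text
the job is handed in; nothing more can be done
None
```

The label roll is fitted in the holder: the plunger snapped into the red cup, the black pin is fully seated in the other cup, the gripper is clear, and the job was handed in at about 21 s, with no force reading above about 9 N.

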